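# Clip the vacuum's extension tube into its storage rail

## Task

Take the vacuum cleaner's short extension tube from its wooden cradle and snap it sideways, straight down, into both black spring clips of the storage rail, plain end towards the end stop but with a gap left to it; do not ram it. Then, with the tube fully seated in both clips, slide it along until its plain end has gently pushed the sprung plunger of the end stop in by about half of its travel, without ramming it against the bottom, and hold that push a moment. Let go, leaving the tube in both clips with its end still bearing on the plunger, and leave the other things as they stand.

Things in the scene. Friction and masses are not known exactly. Their poses are not given: they have to be found in the camera images.
- tube: Plain aluminium tube, 32 mm diameter, 245 mm long, 0.18 kg, with a black collar (40 mm diameter, 25 mm long) at its rear end. Origin on its axis, 95 mm behind the plain front end: grip here, across the tube from above. Its y axis runs along the tube towards the plain front end. It starts level in the cradle, its axis 35 mm above the table, free for 25 mm either way along it.
- tube_front (a point): Centre of the plain front end face of the tube.
- cradle: Fixed low wooden cradle, base 62 x 150 x 8 mm, with two V rests 14 mm wide, 55 mm to either side of its middle, in which the tube lies; lift the tube straight up. Origin at the centre of its underside, y along the tube.
- dock: Fixed storage rail lying on the table: board 90 x 285 mm, rail top 20 mm above the table, two black spring clips and an end stop. Origin at table height, midway between the clips; y runs along it to the end stop, z up. A seated tube has its axis at x = 0, z = 60 mm, along y. Fingers have room from y = -60 to +60 mm. Snap the tube in with its origin at y = 0: 13 to 39 mm short of the plunger.
- clip_rear (a point): Centre of a seated tube in the clip at y = -70 mm on the dock, 60 mm above the table. A black C, 14 mm long, open upwards, flared top 80 mm above the table; its two lips stand 24 mm apart and swing out on springs. A tube from above meets them with its axis 23 mm above this point. Past the lips the push falls off, then rigid saddles carry the tube. The collar must stay behind this clip.
- clip_front (a point): The same for the other, equal clip, at y = +70 mm on the dock. Pressing the tube into both clips together takes about 10 to 20 N in all; once it stands on the saddles press no harder. Seated, the tube slides along y against 5 to 12 N of clip friction, more if it is also pressed down.
- end_stop: Aluminium block 36 x 22 x 64 mm fixed on the rail at y = +157 mm on the dock; origin at the centre of its underside, 18 mm above the table, axes as the dock's. A steel sleeve with a black sprung plunger looks out of it towards the clips.
- stop_axis (a point): Middle of where the plunger's face (17 mm diameter) can stand, on the axis of a seated tube, y = +121 mm on the dock. The sleeve's setting differs each time and is not measured: the face is anywhere within 13 mm of here along y. It starts to move at 2 N, gains 1.2 N a mm, 6 mm travel (half way 5.6 N, bottom 9 N), on top of the clip friction; the sleeve does not give.
- tape_roll: Bystander: roll of grey tape, 60 mm diameter, 24 mm high, lying on the table. Origin at the centre of its underside.
- small_jar: Bystander: glass jar, 48 mm diameter, 65 mm high. Origin at the centre of its underside.
- dust_brush: Bystander: small hand brush lying on the table. Origin on its underside.
- torch: Bystander: upright battery torch with a 75 x 110 mm foot, 155 mm high. Origin at the centre of its underside.
- flat_nozzle: Bystander: grey vacuum nozzle 36 x 170 x 34 mm lying on the table. Origin on its underside.
- canister_tall: Bystander: clear food canister with white lid, 104 x 104 x 210 mm. Origin at the centre of its underside.
- canister_low: Bystander: clear food canister with white lid, 104 x 104 x 130 mm. Origin at the centre of its underside.
Things that resemble listed ones, but are neither listed nor needed, are in the scene too. What is shaped like the tube but green or orange is not meant.

How it is judged:
On the way, in this order (a step that is already met when the one before it is completed fails the run):
1. the tube is seated in both clips, not yet touching the end stop (x of tube in the frame of dock between -0.003 and 0.003 m and z of tube in the frame of dock between 0.057 and 0.063 m and angle between the y axis of tube and the y axis of dock, either way round below 0.05 rad and y of tube_front in the frame of dock between 0.077 and 0.15 m and contact force between tube and end_stop below 0.1 N), for 0.2 s.
2. the tube, seated, pushes the plunger in with at least 4 N (x of tube in the frame of dock between -0.003 and 0.003 m and z of tube in the frame of dock between 0.057 and 0.063 m and angle between the y axis of tube and the y axis of dock, either way round below 0.05 rad and y of tube_front in the frame of dock between 0.077 and 0.15 m and contact force between tube and end_stop above 4 N), for 0.2 s.
At the end, for the whole second after the job is handed in: The tube rests in both clips (axis within 3 mm of the clips' centre line sideways and in height, parallel within 0.05 rad), plain end towards the end stop and still bearing on the plunger (over 0.5 N), at rest and released (x of tube in the frame of dock between -0.003 and 0.003 m and z of tube in the frame of dock between 0.057 and 0.063 m and angle between the y axis of tube and the y axis of dock, either way round below 0.05 rad and y of tube_front in the frame of dock between 0.077 and 0.15 m and contact force between tube and end_stop above 0.5 N and linear speed of tube below 0.01 m/s); the robot touches nothing.
It fails at once if the plunger is rammed: more than 16 N between the tube and the end stop (contact force between tube and end_stop above 16 N).
It fails at once if the tube is rammed into the rail: more than 55 N summed over all contacts between the tube and the storage rail, clip squeeze (about 20 N) included (contact force between tube and dock above 55 N).
It fails at once if a bystander is moved by more than 20 mm (distance of any of tape_roll, small_jar, dust_brush, torch, flat_nozzle, canister_tall, canister_low from where it was at the start of the episode above 0.02 m).
It also fails if it takes over 70 s, if anything falls off the work surface, if the arm or the gripper's body presses on something with over 40 N, if the wrist force passes 120 N, or if a joint passes its speed limit or range.

## Robot

A 7-joint arm with a two-finger parallel gripper is mounted at the origin on the work surface. World frame = base frame: x ahead of the robot, y to its left, z up, the work surface at z = 0. Lengths are in m, angles in rad, forces in N, time in s.
With the tool pointing down it reaches from about 0.425 to 0.875 m from the base axis. Payload 4.7 kg.
Tool frame: the origin (TCP) lies between the finger pads; the fingertips stand 22 mm ahead of it and the grasp point (between the pads) lies 3 mm ahead of it; z points along the fingers, y is the line along which they close (so a half turn about z gives the same grasp; the last joint's range is limited). The gripper opens to 85 mm and grips with 20 to 120 N. Pads are 22 mm wide; open, the fingers measure 114 mm over their backs; the gripper's body (76 mm by 85 mm) begins 54 mm behind the grasp point. The pads swing forward as they close: fully open they stand 13 mm farther back than shut.
Start: joints at [1.321, 0.321, -0.07, 1.45, 0.023, 1.371, -0.057], TCP at [0.169, -0.628, 0.224] pointing down, gripper open.
Joint ranges: [-2.86, 2.86], [-0.3, 2.09], [-1.38, 1.24], [0.06, 2.45], [-1.56, 4.7], [0.09, 2.05], [-2.69, 2.69]. Speed limits (rad/s): [2.57, 2.57, 3.14, 3.14, 3.14, 3.14, 3.14].

## Interface

Orientations are given as [roll, pitch, yaw] about the fixed x, y, z axes, in that order (R = Rz(yaw) Ry(pitch) Rx(roll)).
In Python, from plant import bot gives the robot as it stands.
- The arm moves only by the tool arm_command, never from a script. Its argument "series" is a list that holds one entry, the list of rows, each a list of 4 numbers: the shift along the world's x, y, z in m, then the turn about the world's z in degrees. In form: [[[tx, ty, tz, spin], ...]]. A call has exactly 8 rows; each row shifts and turns the commanded pose from where the row before left it; what a row does not reach is not made up. A row lasts 1/12 s, in which the tool goes at most 41.7 mm and 7.16 degrees, less where a joint would pass 70% of its speed; a pose out of reach is approached as far as the arm can. A call is refused whole if a number of a shift passes 0.0417 or a number of a turn 7.16, either way. A call with a gripper value outside its range is refused whole. "grip" is the closure, from -1 (fully open) to 1 (shut), so that 0 is half open, set as the call begins (left out, the last holds). The fingers move at their own pace and stop on an object; the grip force is fixed at half the most. Time passes only in rows, so rows that do not move let the fingers close, or fill a call up. It gives the time, the measured TCP pose, the force, the opening and the grip force at its end, in the units of the state.
- bot.read_state(): the state, without advancing time (a new reading comes with each control period).
- bot.camera(name): name is "side" or "top"; returns a dict with "color" (400x640x3 uint8, red, green, blue), "fx", "fy", "cx", "cy" (pixels), "dist_coeffs" ([k1, k2, p1, p2, k3] as OpenCV has them; the pictures are not rectified), "xyz" and "attitude" of the camera in the world. Camera axes: x right, y down, z forward; pixel columns grow to the right and rows downward; lengths in m; the calibration is good to about 2 mm. A picture is of the moment at which its call begins. There is no depth.
- bot.hand_in(): hands the job in; it is judged then, once.
The state is a dict: "time_s": time; "qpos": joint angles; "joint_vel": joint speeds; "joint_torque": joint torques, N m; "tool_pos": TCP position; "tcp_rot": TCP orientation; "contact_force": force on the tool from outside, world axes, zero at the start; "moment": the same for the moment, N m; "width": finger opening in m; "grip_force": force on a finger pad.
Only numpy, scipy, OpenCV 4.12 (cv2) and the standard library are available. Lean on these libraries where they do the work, as an engineer would, in place of code of your own. Each camera call takes 0.05 s, during which the arm holds its last target. There are 200 camera calls.

## Working session

There is one attempt and no reset: what is moved stays moved. The work goes in short steps, Python scripts to look and compute and a tool call to move; the robot and the scene stay as the last step left them, time stands still between calls to the robot, and variables do not carry over. Pictures are saved under pics/ and viewed, at most 10 in all, crops included, and the job is handed in when it is done.

Besides the shell and the picture viewer there is one more tool, called after "Emit:" by a JSON object that holds its "api" and its "payload", one argument or row to a line. arm_command: Moves the arm, as the interface text tells. Its arguments: {"type":"object","properties":{"series":{"type":"array"},"grip":{"type":"number"}},"required":["series"]}

```bash
mkdir -p pics
cat > h.py <<'E'
import numpy as np,cv2,json
from scipy.spatial.transform import Rotation as R
def snap(bot,n,tag):
    c=bot.camera(n); cv2.imwrite(f'pics/{tag}.png',c['color'][:,:,::-1])
    c={k:(np.array(v).tolist()) for k,v in c.items() if k!='color'}
    json.dump(c,open(f'{n}.json','w')); return c
def cam(n):
    c=json.load(open(f'{n}.json')); K=np.array([[c['fx'],0,c['cx']],[0,c['fy'],c['cy']],[0,0,1]])
    a=np.array(c['attitude']); r=a if a.shape==(3,3) else R.from_euler('xyz',a).as_matrix()
    return K,np.array(c['dist_coeffs']),np.array(c['xyz']),r
def px2w(n,p,z):
    K,d,t,r=cam(n); u=cv2.undistortPoints(np.array(p,float).reshape(-1,1,2),K,d).reshape(-1,2)
    v=np.c_[u,np.ones(len(u))]@r.T; z=np.broadcast_to(z,len(u)); return t+v*((z-t[2])/v[:,2])[:,None]
def w2px(n,P):
    K,d,t,r=cam(n); return cv2.projectPoints((np.array(P,float).reshape(-1,3)-t)@r,np.zeros(3),np.zeros(3),K,d)[0].reshape(-1,2)
def crop(tag,x0,y0,x1,y1,s):
    im=cv2.imread(f'pics/{tag}.png')[y0:y1,x0:x1]; cv2.imwrite(f'pics/{tag}_c{x0}_{y0}.png',cv2.resize(im,None,fx=s,fy=s,interpolation=cv2.INTER_CUBIC))
E
python3 - <<'E'
from plant import bot
from h import *
print(bot.read_state())
for n in('top','side'): print(snap(bot,n,n+'0'))
E
```

```text
{'time_s': 0.0, 'qpos': array([ 1.32106623,  0.32181035, -0.07008135,  1.4516572 ,  0.02261869,
        1.3707899 , -0.05693133]), 'joint_vel': array([-0.0005338 , -0.00062095, -0.00061666, -0.00012039,  0.00162196,
        0.00015831, -0.00023919]), 'joint_torque': array([-1.77456513e-04, -4.93576562e+01, -3.82602252e-01, -3.14329612e+01,
        1.29801000e-02,  1.14633152e-02,  5.16446917e-06]), 'tool_pos': array([ 0.16930968, -0.62700248,  0.22294064]), 'tcp_rot': array([-3.13971839e+00,  1.16757830e-04,  2.63829564e-01]), 'contact_force': array([-0.28894635,  0.64719291, -0.15045615]), 'moment': array([-0.01550607, -0.02880486,  0.0166805 ]), 'grip_force': 0.0, 'width': 0.0854835426359326}
{'fx': 495.0582665975531, 'fy': 495.0582665975531, 'cx': 321.4084249385446, 'cy': 203.2536292711076, 'dist_coeffs': [-0.01969883822133401, 0.0, 0.0, 0.0, 0.0], 'xyz': [0.32909597637471594, -0.019633237839221565, 1.480368429689966], 'attitude': [-3.0058559149152133, 0.001478505690029941, -1.542708473672417]}
{'fx': 396.77832339441073, 'fy': 396.77832339441073, 'cx': 319.36211584510954, 'cy': 197.71172917543524, 'dist_coeffs': [0.025752896793772406, 0.0, 0.0, 0.0, 0.0], 'xyz': [-0.2250511158570295, 0.6822350833250844, 0.7330611130872076], 'attitude': [-2.156634118912148, -0.020804039151213427, -2.31318287017635]}
```

View pics/top0.png

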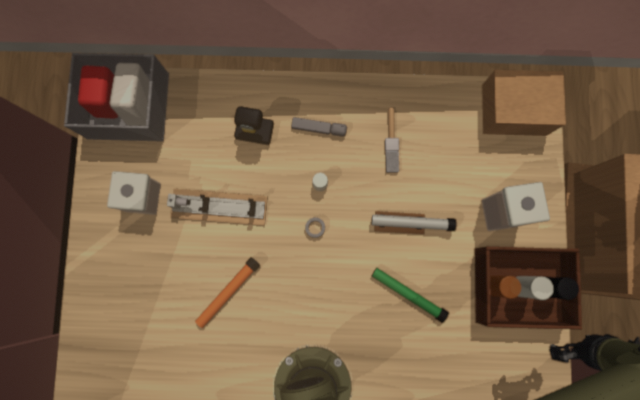

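View pics/side0.png

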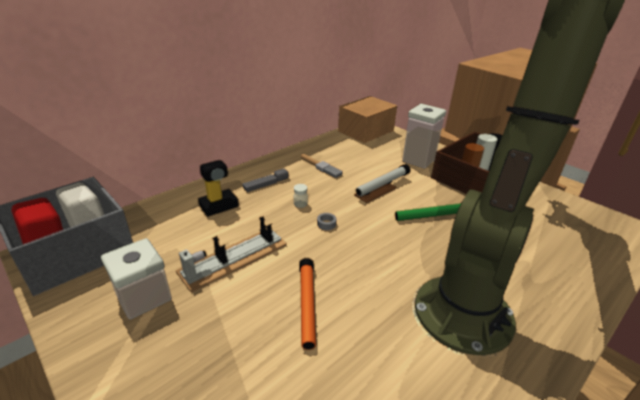

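The top view shows the dock at columns 170–266, rows 195–222, with the end stop at about (173,202) and the clips at about (205,203) and (251,208). The aluminium tube runs from its plain end at (373,221) to its black collar at (455,225). The side view shows the same layout. I'll enlarge both areas.

Run:
```python
from h import *
crop('top0',160,180,280,235,6.6)
crop('top0',360,200,470,245,7)
```

```text
(no output)
```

View pics/top0_c160_180.png

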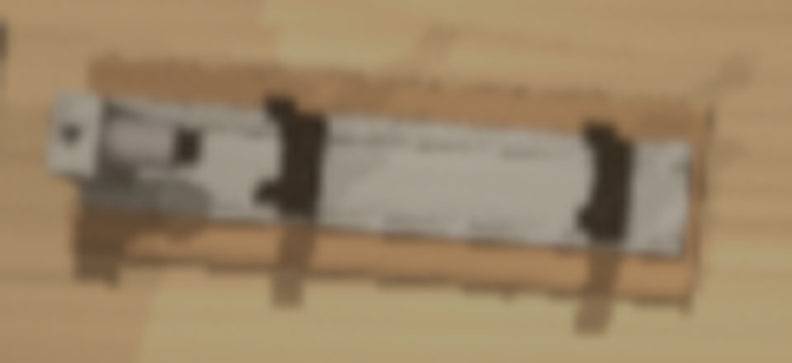

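View pics/top0_c360_200.png

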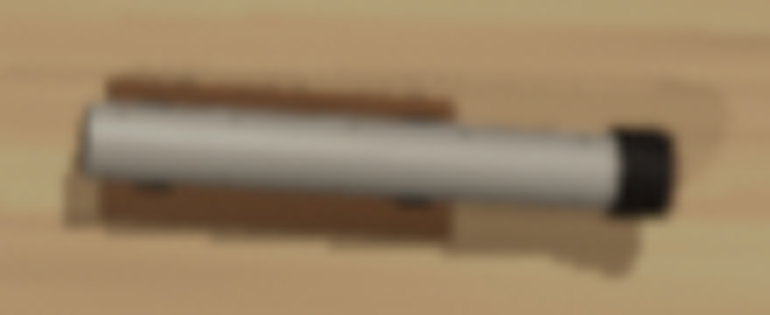

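Run:
```python
from h import *
def D(p): return [[160+x/6.6-.42,180+y/6.6-.42] for x,y in p]
def T(p): return [[360+x/7-.43,200+y/7-.43] for x,y in p]
t=px2w('top',T([[86,138],[616,169],[672,172]]),.035);print(t.round(4))
d=t[0]-t[2];print('len',np.hypot(*d[:2]),np.degrees(np.arctan2(d[1],d[0])), 'org',t[0]-d/np.linalg.norm(d)*.095)
c=px2w('top',D([[273,149],[595,174],[76,136]]),[.08,.08,.082]);print(c.round(4))
e=c[0]-c[1];print('clip sep',np.linalg.norm(e),np.degrees(np.arctan2(e[1],e[0])),'mid',(c[0]+c[1])/2,'stop dist',np.linalg.norm((c[2]-(c[0]+c[1])/2)[:2]))
e2=c[2]-c[1];print(np.degrees(np.arctan2(e2[1],e2[0])))
b=px2w('top',D([[90,62],[705,105],[690,305],[76,277]]),.008);print(b.round(4),b.mean(0),np.linalg.norm(b[0]-b[1]),np.linalg.norm(b[1]-b[2]))
f=b[0]-b[1];g=b[3]-b[2];print(np.degrees(np.arctan2(f[1],f[0])),np.degrees(np.arctan2(g[1],g[0])))
r=px2w('top',D([[690,145],[683,255],[187,150]]),[.02,.02,.06]);print(r.round(4))
crop('side0',170,205,295,290,6.4)
crop('side0',345,155,420,210,8)
```

```text
[[ 0.483  -0.1612  0.035 ]
 [ 0.4761 -0.3835  0.035 ]
 [ 0.4755 -0.407   0.035 ]]
len 0.2459057374968494 88.2494038546809 org [ 0.48013557 -0.25619388  0.035     ]
[[0.5138 0.3323 0.08  ]
 [0.5068 0.1921 0.08  ]
 [0.5168 0.4177 0.082 ]]
clip sep 0.1403703372587099 87.13613231250717 mid [0.51027449 0.26221981 0.08      ] stop dist 0.15566411888093332
87.45102204668082
[[0.5611 0.4368 0.008 ]
 [0.549  0.1543 0.008 ]
 [0.4574 0.1572 0.008 ]
 [0.4622 0.4364 0.008 ]] [0.50743577 0.2961978  0.008     ] 0.28275720599462023 0.09163615181079357
87.55250531160597 89.00892579304103
[[0.5288 0.1589 0.02  ]
 [0.4788 0.1599 0.02  ]
 [0.5149 0.3752 0.06  ]]
```

View pics/side0_c170_205.png

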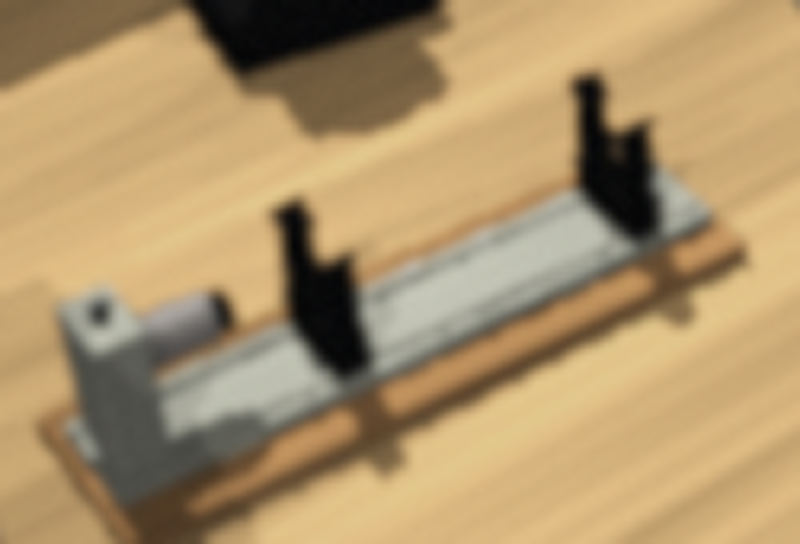

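Emit:
{"api": "arm_command", "payload": {
  "series": [
    [[0,0,0.03,5],[0,0,0.03,5],[0,0,0.03,5],[0,0,0.03,5],[0.0222,0.0265,0,5],[0.0222,0.0265,0,5],[0.0222,0.0265,0,5],[0.0222,0.0265,0,5]]
  ],
  "grip": -1
}}

```text
time_s: 0.77
tool_pos: [0.259, -0.5202, 0.3436]
tcp_rot: [-3.141, -0.0, 0.966]
contact_force: [0.5, -0.1, 0.8]
width: 0.0853
grip_force: 0.0
```

Emit:
{"api": "arm_command", "payload": {
  "series": [
    [[0.0222,0.0265,0,4.1],[0.0222,0.0265,0,4.1],[0.0222,0.0265,0,4.1],[0.0222,0.0265,0,4.1],[0.0222,0.0265,0,4.1],[0.0222,0.0265,0,4.1],[0.0222,0.0265,0,4.1],[0.0222,0.0265,0,4.1]]
  ]
}}

```text
time_s: 1.43
tool_pos: [0.4365, -0.308, 0.3438]
tcp_rot: [-3.141, 0.0, 1.538]
contact_force: [0.6, -0.1, 1.0]
width: 0.0854
grip_force: 0.0
```

Run:
```python
from h import *
def S(p): return [[170+x/6.4-.42,205+y/6.4-.42] for x,y in p]
c=px2w('side',S([[315,232],[614,104],[97,325]]),[.08,.08,.082]);print(c.round(4))
e=c[0]-c[1];print(np.linalg.norm(e),np.degrees(np.arctan2(e[1],e[0])),(c[0]+c[1])/2)
print(px2w('side',S([[222,310]]),.06))
```

```text
[[0.5119 0.3335 0.08  ]
 [0.503  0.1949 0.08  ]
 [0.5156 0.4235 0.082 ]]
0.138895685161536 86.30683926747966 [0.5074678  0.26415481 0.08      ]
[[0.51672998 0.37446857 0.06      ]]
```

View pics/side0_c345_155.png

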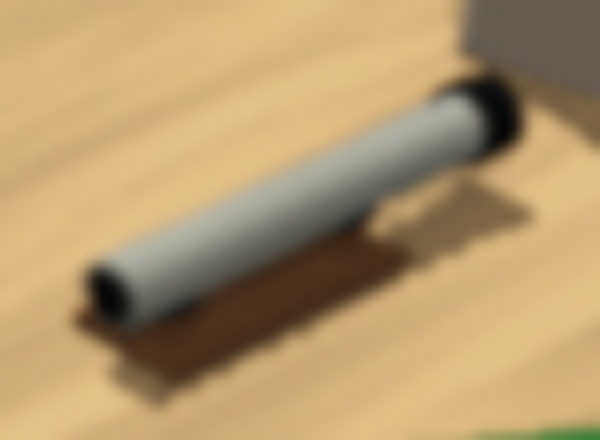

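The side crop shows the plain front face at about (110,290) and the collar at about (495,115), which fits the top-view pose. Descending now.

Emit:
{"api": "arm_command", "payload": {
  "series": [
    [[0.0088,0.0104,-0.03,0],[0.0088,0.0104,-0.03,0],[0.0088,0.0104,-0.03,0],[0.0088,0.0104,-0.03,0],[0.0088,0.0104,-0.03,0],[0,0,-0.03,0],[0,0,-0.03,0],[0,0,-0.02,0]]
  ]
}}

```text
time_s: 2.1
tool_pos: [0.4783, -0.2563, 0.1107]
tcp_rot: [-3.138, -0.002, 1.535]
contact_force: [0.5, -0.2, 0.2]
width: 0.0855
grip_force: 0.0
```

Run:
```python
from plant import bot
from h import *
s=bot.read_state();print(s['tool_pos'],s['tcp_rot'])
snap(bot,'top','top1');snap(bot,'side','side1')
a=cv2.imread('pics/top1.png')[185:255,355:470];b=cv2.imread('pics/side1.png')[110:220,320:440]
a=cv2.resize(a,None,fx=5,fy=5);b=cv2.resize(b,None,fx=2.2,fy=2.2)
cv2.imwrite('pics/v1.png',np.vstack([a,cv2.copyMakeBorder(b,0,0,0,a.shape[1]-b.shape[1],0)])[:600])
```

```text
[ 0.47825832 -0.25628087  0.11065702] [-3.13804416e+00 -2.04645946e-03  1.53537463e+00]
```

View pics/v1.png

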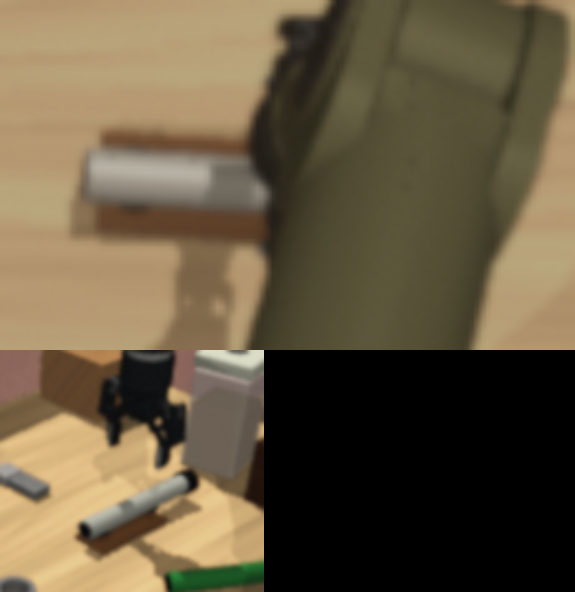

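The gripper is straddling the tube, seen in the side inset at about (145,430) above it. The tube has not moved.

Emit:
{"api": "arm_command", "payload": {
  "series": [
    [[0,0,-0.018,0],[0,0,-0.018,0],[0,0,-0.018,0],[0,0,-0.012,0],[0,0,-0.006,0],[0,0,0,0],[0,0,0,0],[0,0,0,0]]
  ]
}}

```text
time_s: 2.87
tool_pos: [0.4809, -0.258, 0.0434]
tcp_rot: [3.14, 0.001, 1.534]
contact_force: [0.5, -0.5, -0.3]
width: 0.0855
grip_force: 0.0
```

Emit:
{"api": "arm_command", "payload": {
  "series": [
    [[0,0,0,0],[0,0,0,0],[0,0,0,0],[0,0,0,0],[0,0,0,0],[0,0,0,0],[0,0,0,0],[0,0,0,0]]
  ],
  "grip": 1
}}

```text
time_s: 3.53
tool_pos: [0.4797, -0.2582, 0.0436]
tcp_rot: [-3.141, 0.001, 1.534]
contact_force: [-4.0, 0.5, 8.7]
width: 0.0002
grip_force: 4.5
```

Emit:
{"api": "arm_command", "payload": {
  "series": [
    [[0,0,0,0],[0,0,0,0],[0,0,0,0],[0,0,0,0],[0,0,0,0],[0,0,0,0],[0,0,0,0],[0,0,0,0]]
  ]
}}

```text
time_s: 4.2
tool_pos: [0.4797, -0.2581, 0.0436]
tcp_rot: [-3.141, 0.001, 1.534]
contact_force: [-4.1, 0.9, 11.2]
width: -0.0002
grip_force: 5.3
```

The fingers shut on nothing, so I'm looking.

Run:
```python
from plant import bot
from h import *
snap(bot,'top','top2');snap(bot,'side','side2')
a=cv2.imread('pics/top2.png')[185:255,355:470];b=cv2.imread('pics/side2.png')[125:215,330:430]
a=cv2.resize(a,None,fx=3.4,fy=3.4);b=cv2.resize(b,None,fx=4,fy=4,interpolation=cv2.INTER_CUBIC)
h=max(a.shape[0],b.shape[0]);p=lambda i:cv2.copyMakeBorder(i,0,h-i.shape[0],0,0,0)
cv2.imwrite('pics/v2.png',np.hstack([p(a),p(b)]))
```

```text
(no output)
```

View pics/v2.png

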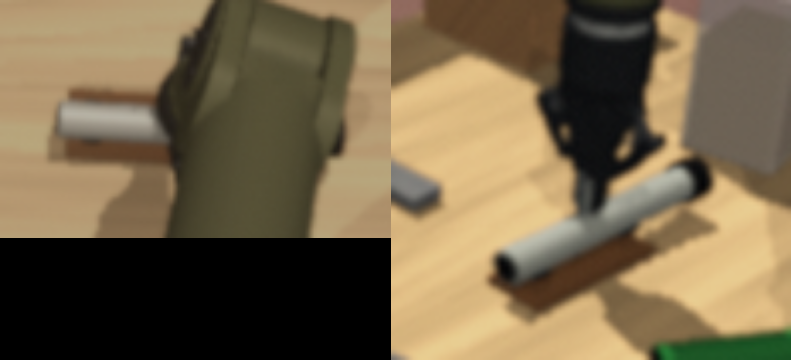

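Run:
```python
from plant import bot
from h import *
s=bot.read_state();print(s['tool_pos'],s['tcp_rot'],s['contact_force'],s['moment'],s['width'],s['qpos'].round(3))
x,y,z=s['tool_pos']
for P in [(x,y,z-.022),(x,y,z),(x,y,.051),(x+.02,y,.03),(.483,-.161,.035),(.4755,-.407,.035)]:
    q=w2px('side',P)[0]; print(np.round(P,3),q, 'in v2',391+(q[0]-330)*4,(q[1]-125)*4)
```

```text
[ 0.47971891 -0.25817183  0.04361118] [-3.14107650e+00  1.34860812e-03  1.53407457e+00] [-3.82761475  1.09437555 10.08341827] [ 0.17312769  0.93553184 -0.04981929] 0.00011818669403933768 [ 0.889  0.305 -0.505  1.895  0.177  0.986  0.268]
[ 0.48  -0.258  0.022] [378.30197625 185.37680518] in v2 584.2079049978938 241.507220709987
[ 0.48  -0.258  0.044] [378.97184464 179.85907722] in v2 586.8873785506398 219.43630886156416
[ 0.48  -0.258  0.051] [379.1996968  177.98333778] in v2 587.7987872178178 211.93335113451997
[ 0.5   -0.258  0.03 ] [374.09677286 180.9770468 ] in v2 567.3870914255201 223.90818719983895
[ 0.483 -0.161  0.035] [358.55734557 191.70067516] in v2 505.22938229483634 266.8027006420309
[ 0.476 -0.407  0.035] [406.51594903 168.51913262] in v2 697.0637961020145 174.07653048561565
```

Run:
```python
from h import *
for z in (.09,.1,.11,.12,.13,.14):
    print(z,w2px('side',[(.4783+.047,-.255,z),(.4783-.047,-.258,z),(.4783,-.2563,z)]).round(1).tolist())
im=cv2.imread('pics/side1.png'); g=im.max(2)
for r in range(140,168,2): print(r,''.join('%4d'%v for v in g[r,362:402:1]))
```

```text
0.09 [[369.5, 163.2], [391.9, 173.5], [380.4, 168.2]]
0.1 [[369.7, 160.6], [392.2, 170.8], [380.7, 165.6]]
0.11 [[370.0, 157.9], [392.6, 168.1], [381.0, 162.9]]
0.12 [[370.3, 155.3], [393.0, 165.4], [381.4, 160.2]]
0.13 [[370.6, 152.6], [393.4, 162.6], [381.7, 157.5]]
0.14 [[370.8, 149.9], [393.8, 159.8], [382.0, 154.8]]
140   97  98  96  87  75  57  34  18  17  17  14  16  27  45  61  67  53  36  25  21  17  15  14  16  18  17  18  17  30  51  59  37  19  26  30  23  17  18  23  29
142  111 105 104 103 103  91  63  35  21  18  14  19  38  66  84  87  85  80  75  71  59  45  36  32  30  20  18  35  86 136 134  83  32  18  18  17  17  18  19  19
144  164 151 141 130 121 110  84  55  42  28  16  15  26  54  79  88  91  93 101 115 122 133 151 158 141  87  34  21  45  70  65  38  19  16  15  18  19  18  18  19
146  213 213 208 198 181 147 101  64  47  28  16  14  34  66  97 118 136 157 172 183 188 190 193 194 183 144  85  37  17  18  31  48  43  27  17  15  18  16  18  17
148  218 218 219 218 212 187 134  77  45  24  14  29  77 134 169 185 192 195 196 197 196 195 196 195 195 190 179 150 
[... 832 characters left out ...]
  73  45  21  19  59 140 208 229 228 211
160  210 206 205 206 207 210 210 208 207 207 208 209 209 208 208 207 207 205 204 204 202 200 200 200 206 217 223 206 146  90  65  36  20  40 107 183 224 230 228 207
162  216 210 207 206 206 207 207 207 206 207 207 207 206 204 203 200 199 199 200 199 201 201 203 207 211 221 227 208 143  85  65  62  92 144 193 219 225 225 223 217
164  226 222 217 209 206 206 206 206 204 203 201 198 198 198 198 200 202 204 207 209 211 212 212 214 219 229 231 226 205 180 176 192 208 221 226 227 226 221 211 193
166  228 228 226 218 207 201 199 197 197 202 208 207 205 207 209 211 212 214 213 213 212 211 211 209 215 224 228 228 227 226 226 228 228 227 226 219 199 161 126 104
```

The fingertips sit about 29 mm higher than `tool_pos` implies. Two observations agree: the open tips are at z≈0.13 with TCP 0.111, and the closed tips rest on the tube top at 0.051 with TCP 0.044. I'll back off, open, and come down that much lower.

Emit:
{"api": "arm_command", "payload": {
  "series": [
    [[0,0,0.015,0],[0,0,0.015,0],[0,0,0,0],[0,0,0,0],[0,0,0,0],[0,0,0,0],[0,0,0,0],[0,0,0,0]]
  ],
  "grip": -1
}}

```text
time_s: 4.97
tool_pos: [0.4794, -0.2573, 0.0713]
tcp_rot: [-3.141, -0.001, 1.534]
contact_force: [0.4, -1.1, -0.5]
width: 0.0857
grip_force: 0.0
```

Emit:
{"api": "arm_command", "payload": {
  "series": [
    [[0,0,0,0],[0,0,0,0],[0,0,-0.01,0],[0,0,-0.01,0],[0,0,-0.008,0],[0,0,-0.008,0],[0,0,0,0],[0,0,0,0]]
  ]
}}

```text
time_s: 5.63
tool_pos: [0.4793, -0.2571, 0.0351]
tcp_rot: [-3.14, -0.001, 1.535]
contact_force: [-0.4, -0.4, 0.2]
width: 0.0856
grip_force: 0.0
```

Emit:
{"api": "arm_command", "payload": {
  "series": [
    [[0,0,-0.006,0],[0,0,-0.006,0],[0,0,-0.006,0],[0,0,-0.005,0],[0,0,0,0],[0,0,0,0],[0,0,0,0],[0,0,0,0]]
  ]
}}

```text
time_s: 6.3
tool_pos: [0.4801, -0.2577, 0.0133]
tcp_rot: [3.141, 0.0, 1.534]
contact_force: [-1.1, 0.0, -0.5]
width: 0.0855
grip_force: 0.0
```

Emit:
{"api": "arm_command", "payload": {
  "series": [
    [[0,0,0,0],[0,0,0,0],[0,0,0,0],[0,0,0,0],[0,0,0,0],[0,0,0,0],[0,0,0,0],[0,0,0,0]]
  ],
  "grip": 1
}}

```text
time_s: 6.97
tool_pos: [0.4786, -0.2577, 0.0135]
tcp_rot: [-3.139, 0.0, 1.534]
contact_force: [-4.5, 0.7, 6.0]
width: 0.0301
grip_force: 58.9
```

Width reads 30.1 mm rather than 32, so the pads may be biting above the axis. I'll reopen, go a little lower and regrip.

Emit:
{"api": "arm_command", "payload": {
  "series": [
    [[0,0,0,0],[0,0,0,0],[0,0,0,0],[0,0,0,0],[0,0,-0.002,0],[0,0,-0.002,0],[0,0,-0.002,0],[0,0,0,0]]
  ],
  "grip": -0.2
}}

```text
time_s: 7.63
tool_pos: [0.4795, -0.2573, 0.0064]
tcp_rot: [-3.141, -0.001, 1.534]
contact_force: [-0.3, 0.5, -0.9]
width: 0.051
grip_force: 0.0
```

Emit:
{"api": "arm_command", "payload": {
  "series": [
    [[0,0,0,0],[0,0,0,0],[0,0,0,0],[0,0,0,0],[0,0,0,0],[0,0,0,0],[0,0,0,0],[0,0,0,0]]
  ],
  "grip": 1
}}

```text
time_s: 8.3
tool_pos: [0.4786, -0.2575, 0.0072]
tcp_rot: [-3.139, -0.0, 1.534]
contact_force: [-5.1, 1.3, 5.2]
width: 0.0303
grip_force: 58.9
```

Same width without touching anything, so the grip is sound. Lifting and carrying to the dock.

Emit:
{"api": "arm_command", "payload": {
  "series": [
    [[0,0,0.01,0],[0,0,0.015,0],[0,0,0.02,0],[0,0,0.024,0],[0,0,0.024,0],[0,0,0.024,0],[0,0,0.024,0],[0,0,0.024,0]]
  ]
}}

```text
time_s: 8.97
tool_pos: [0.4802, -0.2572, 0.1738]
tcp_rot: [3.14, 0.0, 1.535]
contact_force: [0.2, 0.1, -1.1]
width: 0.0306
grip_force: 59.4
```

Emit:
{"api": "arm_command", "payload": {
  "series": [
    [[0.0018,0.032,0,0],[0.0018,0.032,0,0],[0.0018,0.032,0,0],[0.0018,0.032,0,0],[0.0018,0.032,0,0],[0.0018,0.032,0,0],[0.0018,0.032,0,0],[0.0018,0.032,0,0]]
  ]
}}

```text
time_s: 9.63
tool_pos: [0.4944, 0.0003, 0.1727]
tcp_rot: [3.14, 0.0, 1.535]
contact_force: [0.5, 0.0, -1.4]
width: 0.0303
grip_force: 59.5
```

Emit:
{"api": "arm_command", "payload": {
  "series": [
    [[0.0018,0.032,0,-0.2],[0.0018,0.032,0,-0.2],[0.0018,0.032,0,-0.2],[0.0018,0.032,0,-0.2],[0.0018,0.032,0,-0.2],[0.0018,0.032,0,0],[0.0018,0.032,0,0],[0.0018,0.032,0,0]]
  ]
}}

```text
time_s: 10.3
tool_pos: [0.5088, 0.2562, 0.1726]
tcp_rot: [3.14, -0.001, 1.517]
contact_force: [1.1, -0.8, -1.4]
width: 0.0305
grip_force: 59.5
```

Emit:
{"api": "arm_command", "payload": {
  "series": [
    [[0,0,-0.02,0],[0,0,-0.02,0],[0,0,-0.02,0],[0,0,-0.01,0],[0,0,0,0],[0,0,0,0],[0,0,0,0],[0,0,0,0]]
  ]
}}

```text
time_s: 10.97
tool_pos: [0.5097, 0.2549, 0.1036]
tcp_rot: [3.139, -0.001, 1.517]
contact_force: [1.1, 0.3, -1.1]
width: 0.0305
grip_force: 59.5
```

Run:
```python
from plant import bot
from h import *
snap(bot,'top','top3');snap(bot,'side','side3')
a=cv2.imread('pics/top3.png')[180:230,160:290];b=cv2.imread('pics/side3.png')[195:285,170:300]
f=lambda i,s:cv2.resize(i,None,fx=s,fy=s,interpolation=cv2.INTER_CUBIC)
cv2.imwrite('pics/v3.png',np.vstack([f(a,4.2),f(b,4.2)]))
```

```text
(no output)
```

View pics/v3.png

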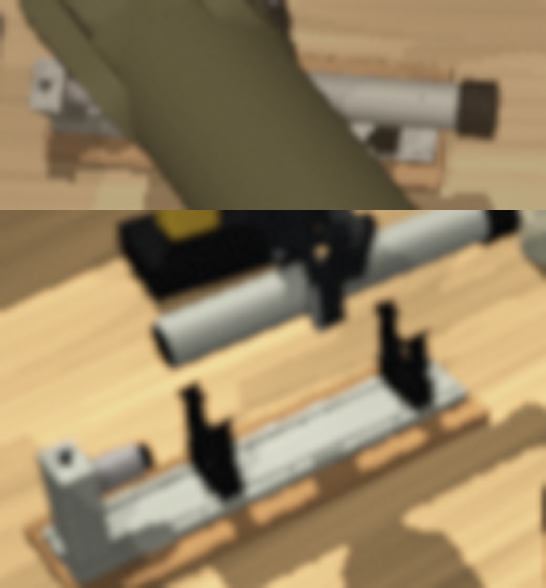

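Run:
```python
from h import *
S=lambda x,y:[170+x/4.2-.4,195+(y-210)/4.2-.4]
T=lambda x,y:[160+x/4.2-.4,180+y/4.2-.4]
for z in (.125,.1315,.138):
  f=px2w('side',[S(167,343)],z)[0]; r=px2w('top',[T(497,108),T(459,104),T(325,97)],z)
  d=f-r[0]; d1=r[2]-r[1]
  print(z,f.round(4),r.round(4).tolist(),'len',np.linalg.norm(d).round(4),'ang',np.degrees(np.arctan2(d[1],d[0])),np.degrees(np.arctan2(d1[1],d1[0])),'org',(f-d/np.linalg.norm(d)*.095).round(4))
```

```text
0.125 [0.5253 0.3459 0.125 ] [[0.505, 0.1075, 0.125], [0.5069, 0.1326, 0.125], [0.5091, 0.221, 0.125]] len 0.2393 ang 85.12112667658083 88.58603689654537 org [0.5173 0.2512 0.125 ]
0.1315 [0.5173 0.3495 0.1315] [[0.5041, 0.1068, 0.1315], [0.5061, 0.1318, 0.1315], [0.5083, 0.2199, 0.1315]] len 0.243 ang 86.89219074499479 88.58603689654537 org [0.5122 0.2546 0.1315]
0.138 [0.5093 0.3531 0.138 ] [[0.5033, 0.1062, 0.138], [0.5052, 0.1311, 0.138], [0.5074, 0.2187, 0.138]] len 0.2469 ang 88.60860754898034 88.58603689654535 org [0.507  0.2581 0.138 ]
```

The tube hangs aligned over the dock. Side view: front face at (167,343), clips at (190,390) and (388,305). Top view puts the axis on the clip line within about 1 mm and about 7 mm back from the snap position. I'll lower it gradually.

Emit:
{"api": "arm_command", "payload": {
  "series": [
    [[0,0,-0.01,0],[0,0,-0.01,0],[0,0,-0.008,0],[0,0,-0.006,0],[0,0,-0.004,0],[0,0,-0.003,0],[0,0,0,0],[0,0,0,0]]
  ]
}}

```text
time_s: 11.73
tool_pos: [0.5087, 0.2546, 0.061]
tcp_rot: [-3.142, -0.0, 1.517]
contact_force: [0.0, -1.4, -1.2]
width: 0.0303
grip_force: 59.5
```

Emit:
{"api": "arm_command", "payload": {
  "series": [
    [[0,0,-0.001,0],[0,0,-0.001,0],[0,0,-0.001,0],[0,0,-0.001,0],[0,0,-0.001,0],[0,0,-0.001,0],[0,0,0,0],[0,0,0,0]]
  ]
}}

```text
time_s: 12.4
tool_pos: [0.5087, 0.2544, 0.055]
tcp_rot: [3.142, 0.0, 1.517]
contact_force: [-0.3, 0.5, -0.3]
width: 0.0305
grip_force: 59.4
```

Emit:
{"api": "arm_command", "payload": {
  "series": [
    [[0,0,-0.001,0],[0,0,-0.001,0],[0,0,-0.001,0],[0,0,-0.001,0],[0,0,-0.001,0],[0,0,-0.001,0],[0,0,0,0],[0,0,0,0]]
  ]
}}

```text
time_s: 13.07
tool_pos: [0.5102, 0.2558, 0.0521]
tcp_rot: [3.138, -0.001, 1.517]
contact_force: [-2.8, -2.5, 15.1]
width: 0.0304
grip_force: 61.3
```

Emit:
{"api": "arm_command", "payload": {
  "series": [
    [[0,0,-0.001,0],[0,0,-0.001,0],[0,0,-0.001,0],[0,0,-0.001,0],[0,0,0,0],[0,0,0,0],[0,0,0,0],[0,0,0,0]]
  ]
}}

```text
time_s: 13.73
tool_pos: [0.5101, 0.2565, 0.0479]
tcp_rot: [3.138, -0.003, 1.517]
contact_force: [-2.3, -1.5, 12.8]
width: 0.0307
grip_force: 60.9
```

Emit:
{"api": "arm_command", "payload": {
  "series": [
    [[0,0,-0.001,0],[0,0,-0.001,0],[0,0,-0.001,0],[0,0,-0.001,0],[0,0,-0.001,0],[0,0,0,0],[0,0,0,0],[0,0,0,0]]
  ]
}}

```text
time_s: 14.4
tool_pos: [0.5091, 0.256, 0.0408]
tcp_rot: [3.14, -0.002, 1.518]
contact_force: [0.5, 3.9, 1.7]
width: 0.0306
grip_force: 59.8
```

Emit:
{"api": "arm_command", "payload": {
  "series": [
    [[0,0,-0.001,0],[0,0,-0.001,0],[0,0,-0.001,0],[0,0,-0.001,0],[0,0,0,0],[0,0,0,0],[0,0,0,0],[0,0,0,0]]
  ]
}}

```text
time_s: 15.07
tool_pos: [0.5081, 0.2533, 0.0348]
tcp_rot: [-3.14, 0.002, 1.516]
contact_force: [2.7, 1.2, -10.4]
width: 0.0306
grip_force: 60.0
```

Emit:
{"api": "arm_command", "payload": {
  "series": [
    [[0,0,-0.001,0],[0,0,0,0],[0,0,-0.001,0],[0,0,0,0],[0,0,-0.001,0],[0,0,0,0],[0,0,0,0],[0,0,0,0]]
  ]
}}

```text
time_s: 15.73
tool_pos: [0.5086, 0.2542, 0.033]
tcp_rot: [-3.141, 0.001, 1.517]
contact_force: [0.3, -2.6, -5.2]
width: 0.0305
grip_force: 60.6
```

Emit:
{"api": "arm_command", "payload": {
  "series": [
    [[0,0,-0.001,0],[0,0,0,0],[0,0,0,0],[0,0,0,0],[0,0,0,0],[0,0,0,0],[0,0,0,0],[0,0,0,0]]
  ]
}}

```text
time_s: 16.4
tool_pos: [0.5088, 0.2545, 0.0323]
tcp_rot: [3.141, -0.0, 1.517]
contact_force: [-1.1, -2.0, -0.8]
width: 0.0305
grip_force: 60.9
```

Emit:
{"api": "arm_command", "payload": {
  "series": [
    [[0,0,-0.001,0],[0,0,0,0],[0,0,0,0],[0,0,0,0],[0,0,0,0],[0,0,0,0],[0,0,0,0],[0,0,0,0]]
  ]
}}

```text
time_s: 17.07
tool_pos: [0.5089, 0.2545, 0.0322]
tcp_rot: [3.141, 0.001, 1.517]
contact_force: [-1.5, -4.1, 5.6]
width: 0.0304
grip_force: 61.8
```

The tube stands on the saddles, since z stopped and the force rose. I'll relieve the press by 1 mm and start sliding along the dock.

Emit:
{"api": "arm_command", "payload": {
  "series": [
    [[0,0,0.001,0],[0,0,0,0],[0,0.001,0,0],[0.0001,0.001,0,0],[0,0.001,0,0],[0.0001,0.001,0,0],[0,0.001,0,0],[0,0.001,0,0]]
  ]
}}

```text
time_s: 17.73
tool_pos: [0.5088, 0.2552, 0.0321]
tcp_rot: [-3.14, 0.009, 1.515]
contact_force: [-3.7, -14.5, 9.2]
width: 0.0303
grip_force: 61.9
```

Emit:
{"api": "arm_command", "payload": {
  "series": [
    [[0.0001,0.001,0,0],[0,0.001,0,0],[0.0001,0.001,0,0],[0,0.001,0,0],[0.0001,0.001,0,0],[0,0.001,0,0],[0,0,0,0],[0,0,0,0]]
  ]
}}

```text
time_s: 18.4
tool_pos: [0.5092, 0.2613, 0.0321]
tcp_rot: [-3.14, 0.009, 1.515]
contact_force: [-3.5, -13.7, 9.5]
width: 0.0304
grip_force: 62.0
```

Emit:
{"api": "arm_command", "payload": {
  "series": [
    [[0,0,0.001,0],[0,0,0,0],[0.0001,0.001,0,0],[0,0.001,0,0],[0,0.001,0,0],[0,0.001,0,0],[0,0,0,0],[0,0,0,0]]
  ]
}}

```text
time_s: 19.07
tool_pos: [0.5095, 0.2672, 0.0323]
tcp_rot: [-3.141, 0.005, 1.515]
contact_force: [-0.7, -7.8, 0.6]
width: 0.0303
grip_force: 60.8
```

Emit:
{"api": "arm_command", "payload": {
  "series": [
    [[0.0001,0.001,0,0],[0,0.001,0,0],[0,0.001,0,0],[0,0,0,0],[0,0,0,0],[0,0,0,0],[0,0,0,0],[0,0,0,0]]
  ]
}}

```text
time_s: 19.73
tool_pos: [0.5096, 0.2702, 0.0322]
tcp_rot: [-3.141, 0.005, 1.515]
contact_force: [-0.5, -8.1, -0.4]
width: 0.0306
grip_force: 60.8
```

Sliding friction is now a clean 8 N with no vertical press, so I'm feeling for the plunger in 2 mm steps.

Emit:
{"api": "arm_command", "payload": {
  "series": [
    [[0.0001,0.001,0,0],[0,0.001,0,0],[0,0,0,0],[0,0,0,0],[0,0,0,0],[0,0,0,0],[0,0,0,0],[0,0,0,0]]
  ]
}}

```text
time_s: 20.4
tool_pos: [0.5097, 0.2722, 0.0322]
tcp_rot: [-3.141, 0.005, 1.515]
contact_force: [0.1, -8.4, 0.0]
width: 0.0301
grip_force: 60.8
```

Emit:
{"api": "arm_command", "payload": {
  "series": [
    [[0.0001,0.001,0,0],[0,0.001,0,0],[0,0,0,0],[0,0,0,0],[0,0,0,0],[0,0,0,0],[0,0,0,0],[0,0,0,0]]
  ]
}}

```text
time_s: 21.07
tool_pos: [0.5098, 0.2741, 0.0323]
tcp_rot: [-3.141, 0.005, 1.515]
contact_force: [0.5, -7.8, -0.5]
width: 0.0303
grip_force: 60.8
```

Emit:
{"api": "arm_command", "payload": {
  "series": [
    [[0.0001,0.001,0,0],[0,0.001,0,0],[0,0,0,0],[0,0,0,0],[0,0,0,0],[0,0,0,0],[0,0,0,0],[0,0,0,0]]
  ]
}}

```text
time_s: 21.73
tool_pos: [0.5098, 0.2747, 0.0322]
tcp_rot: [-3.14, 0.008, 1.515]
contact_force: [-0.4, -11.1, 2.4]
width: 0.0303
grip_force: 61.1
```

Emit:
{"api": "arm_command", "payload": {
  "series": [
    [[0.0001,0.001,0,0],[0,0.001,0,0],[0,0,0,0],[0,0,0,0],[0,0,0,0],[0,0,0,0],[0,0,0,0],[0,0,0,0]]
  ]
}}

```text
time_s: 22.4
tool_pos: [0.5098, 0.2757, 0.0322]
tcp_rot: [-3.14, 0.009, 1.515]
contact_force: [-2.1, -12.9, 4.6]
width: 0.0305
grip_force: 61.3
```

Emit:
{"api": "arm_command", "payload": {
  "series": [
    [[0,0,0.0007,0],[0,0,0,0],[0,0.0008,0,0],[0,0,0,0],[0,0,0,0],[0,0,0,0],[0,0,0,0],[0,0,0,0]]
  ]
}}

```text
time_s: 23.07
tool_pos: [0.5099, 0.2762, 0.0322]
tcp_rot: [-3.139, 0.009, 1.514]
contact_force: [-0.4, -12.2, -0.4]
width: 0.03
grip_force: 60.9
```

Emit:
{"api": "arm_command", "payload": {
  "series": [
    [[0,0.001,0.0002,0],[0,0,0,0],[0.0001,0.001,0.0002,0],[0,0,0,0],[0,0,0,0],[0,0,0,0],[0,0,0,0],[0,0,0,0]]
  ]
}}

```text
time_s: 23.73
tool_pos: [0.5099, 0.2777, 0.0323]
tcp_rot: [-3.139, 0.01, 1.514]
contact_force: [0.4, -12.7, -1.3]
width: 0.0302
grip_force: 60.9
```

About 3.4 mm in and roughly 5–6 N on the plunger. I'll hold, then relax the arm's lead before opening.

Emit:
{"api": "arm_command", "payload": {
  "series": [
    [[0,0,0,0],[0,0,0,0],[0,0,0,0],[0,0,0,0],[0,0,0,0],[0,0,0,0],[0,0,0,0],[0,0,0,0]]
  ]
}}

```text
time_s: 24.4
tool_pos: [0.5099, 0.2777, 0.0323]
tcp_rot: [-3.139, 0.01, 1.514]
contact_force: [0.3, -12.6, -1.6]
width: 0.0304
grip_force: 60.9
```

Emit:
{"api": "arm_command", "payload": {
  "series": [
    [[0,-0.0005,0,0],[0,-0.0005,0,0],[0,-0.0005,0,0],[0,-0.0005,0,0],[0,0,0,0],[0,0,0,0],[0,0,0,0],[0,0,0,0]]
  ]
}}

```text
time_s: 25.07
tool_pos: [0.51, 0.2777, 0.0323]
tcp_rot: [-3.14, 0.007, 1.515]
contact_force: [0.4, -8.7, -5.1]
width: 0.0304
grip_force: 60.5
```

Emit:
{"api": "arm_command", "payload": {
  "series": [
    [[0,-0.0005,-0.0003,0],[0,-0.0005,-0.0003,0],[0,-0.0005,-0.0003,0],[0,-0.0005,-0.0003,0],[0,-0.0005,-0.0003,0],[0,0,0,0],[0,0,0,0],[0,0,0,0]]
  ]
}}

```text
time_s: 25.73
tool_pos: [0.51, 0.2777, 0.0322]
tcp_rot: [-3.141, 0.003, 1.516]
contact_force: [-0.1, -6.2, -0.4]
width: 0.0303
grip_force: 61.0
```

Emit:
{"api": "arm_command", "payload": {
  "series": [
    [[0,-0.0005,0,0],[0,-0.0005,0,0],[0,-0.0005,0,0],[0,0,-0.0005,0],[0,0,0,0],[0,0,0,0],[0,0,0,0],[0,0,0,0]]
  ]
}}

```text
time_s: 26.4
tool_pos: [0.5101, 0.2778, 0.0323]
tcp_rot: [3.141, 0.001, 1.517]
contact_force: [-0.6, -5.4, -0.3]
width: 0.0305
grip_force: 61.0
```

Emit:
{"api": "arm_command", "payload": {
  "series": [
    [[0,0,0,0],[0,0,0,0],[0,0,0,0],[0,0,0,0],[0,0,0,0],[0,0,0,0],[0,0,0,0],[0,0,0,0]]
  ],
  "grip": -1
}}

```text
time_s: 27.07
tool_pos: [0.5099, 0.2784, 0.0322]
tcp_rot: [3.141, -0.0, 1.517]
contact_force: [0.1, 0.7, -0.0]
width: 0.0852
grip_force: 0.0
```

Emit:
{"api": "arm_command", "payload": {
  "series": [
    [[0,0,0.01,0],[0,0,0.015,0],[0,0,0.02,0],[0,0,0.025,0],[0,0,0.025,0],[0,0,0.025,0],[0,0,0.02,0],[0,0,0,0]]
  ]
}}

```text
time_s: 27.73
tool_pos: [0.5122, 0.2805, 0.1786]
tcp_rot: [3.133, -0.004, 1.517]
contact_force: [1.1, -0.2, 0.5]
width: 0.0854
grip_force: 0.0
```

Emit:
{"api": "arm_command", "payload": {
  "series": [
    [[0,-0.03,0.02,0],[0,-0.03,0.02,0],[0,-0.03,0.02,0],[0,-0.03,0.02,0],[0,-0.03,0,0],[0,-0.03,0,0],[0,-0.02,0,0],[0,0,0,0]]
  ]
}}

```text
time_s: 28.4
tool_pos: [0.5102, 0.0724, 0.2527]
tcp_rot: [3.141, 0.003, 1.509]
contact_force: [0.6, -0.3, -0.9]
width: 0.0854
grip_force: 0.0
```

Run:
```python
from plant import bot
from h import *
snap(bot,'top','top4');snap(bot,'side','side4')
a=cv2.imread('pics/top4.png')[180:235,160:280];b=cv2.imread('pics/side4.png')[205:290,170:295]
f=lambda i,s:cv2.resize(i,None,fx=s,fy=s,interpolation=cv2.INTER_CUBIC)
A=f(a,4.2);B=f(b,4.2);w=max(A.shape[1],B.shape[1]);p=lambda i:cv2.copyMakeBorder(i,0,0,0,w-i.shape[1],0)
cv2.imwrite('pics/v4.png',np.vstack([p(A),p(B)]))
```

```text
(no output)
```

View pics/v4.png

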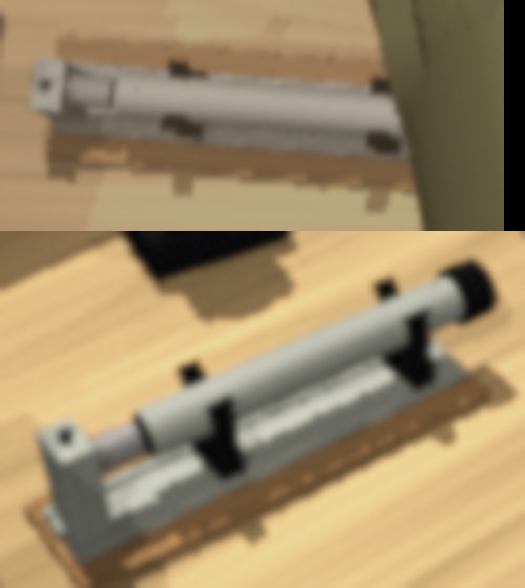

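The tube sits in both clips, with clip lips either side of it in the side view at (190,375)/(222,420) and (388,290)/(418,325). Its plain end at about (145,432) bears on the plunger, and the gripper is clear. Handing in.

```bash
python3 -c "
from plant import bot
print(bot.hand_in())"
```

```text
the job is handed in; nothing more can be done
None
```

The job is handed in (no verdict came back): the tube is seated in both clips, its plain end pushed the plunger in about 3.4 mm by arm reading (5–6 N by estimate), and after release the last pictures show it still against the plunger with the gripper clear.

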